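Push-greasing the wheeling machine's bearing housings

TASK

Pair each push greaser with the fitting of its own colour: first stand the blue greaser over the upright blue fitting, fully down, upright and let go. Then press the red greaser squarely onto the leaning red fitting until the fitting snaps fully in, and finish while still gripping the red greaser and holding the fitting in against its spring. Leave the hammer, the steel roller and the yellow tin alone.

Things in the scene. Friction and masses are not known exactly. Their poses are not given: they have to be found in the camera images.
- blue_greaser_mid (a point): centre (half-way up) of the blue push greaser: loose round tool 100 mm tall, 0.25 kg, standing on its mouth; blue collar 42 mm across up to 25 mm, above it an aluminium grip 30 mm across with a blue disc on top. z axis from mouth to top; the mouth, 50 mm below this point, is a socket 26 mm wide, 20 mm deep
- blue_tip (a point): top centre of the blue fitting: fixed upright stud 22 mm across (taper to 13 mm at the top 6 mm), 18 mm tall, on the flat top, 34 mm above the table, of a grey housing 64 by 56 mm with a foot 110 by 80 by 12 mm; z up. Blue greaser fully down: its rim rests on that flat top and its centre is 32 mm above this point
- red_greaser_mid (a point): centre (half-way up) of the red push greaser: loose round tool 100 mm tall, 0.25 kg, standing on its mouth; red collar 36 mm across up to 25 mm, above it an aluminium grip 30 mm across with a red disc on top. z axis from mouth to top; the mouth, 50 mm below this point, is a socket 19 mm wide, 14 mm deep (too narrow for the blue fitting)
- red_tip (a point): tip centre of the red fitting: stud 16 mm across (taper to 9 mm over the last 6 mm), standing 26 mm out of a steel boss 30 mm across, leaning 30 degrees from vertical to the -x side of its housing. z axis points outward along the stud; the point moves in with it. When the tip is on the bottom of the red socket, the red greaser's centre is 36 mm out along z from here
- red_nipple (a joint): how far the red fitting is pushed into its boss along its own axis, m: 0 out, 0.008 fully in. It is sprung: it needs about 12 N to give way, then snaps in as the resistance falls to 6 N at the stop; it springs back out if not held in
- red_block: the red fitting's grey bearing housing, fixed to the table, foot 110 by 80 by 12 mm, highest part about 55 mm; origin at the centre of its underside, the stud leans to its -x. The boss face, from which the stud stands out, is centred 10 mm to -x of the origin and 48 mm above the table
- red_greaser: the red greaser as a body, origin at the centre of its mouth, z along the tool towards its top
- blue_greaser: the blue greaser as a body, origin at the centre of its mouth, z along the tool towards its top
- hammer: bystander: a hammer lying on the far side of the work, 260 mm long; origin under its middle
- roller: bystander: a steel roller 68 mm across and 50 mm tall standing on its end, on the right; origin at the centre of its underside
- tin: bystander: a yellow tin 64 mm across and 85 mm tall, on the left; origin at the centre of its underside
Not all that is in view belongs to the job. What is shaped like the red_greaser but orange is not meant. Leave any green look-alike of the blue_greaser alone.

How it is judged:
On the way, in this order (a step that is already met when the one before it is completed fails the run):
1. the blue greaser stands over the blue fitting, fully down and let go (horizontal distance between blue_greaser_mid and blue_tip below 0.006 m and z of blue_greaser_mid in the frame of blue_tip between 0.028 and 0.036 m and angle between blue_greaser_mid's own z axis and vertical below 0.1 rad and contact force between the fingers and blue_greaser below 0.1 N), for 0.2 s.
2. the red greaser has snapped the red fitting in, squarely (value of joint red_nipple above 0.0065 m and angle between the z axis of red_greaser_mid and the z axis of red_tip, either way round below 0.15 rad and contact force between red_greaser and red_block above 4 N), for 0.2 s.
At the end, for the whole second after the job is handed in: Blue greaser free, still and upright (0.1 rad) on its fitting, 6 mm off axis at most, down within 4 mm; red fitting over 6.5 mm in, pushed with over 4 N by the gripped, still red greaser, within 0.15 rad and 8 mm of its axis, stud tip within 4 mm of the socket bottom (all of step 2 and horizontal distance between blue_greaser_mid and blue_tip below 0.006 m and z of blue_greaser_mid in the frame of blue_tip between 0.028 and 0.036 m and angle between blue_greaser_mid's own z axis and vertical below 0.1 rad and linear speed of each of blue_greaser, red_greaser below 0.02 m/s and contact force between the arm and blue_greaser below 0.1 N and z of red_greaser_mid in the frame of red_tip between 0.032 and 0.04 m and x of red_greaser_mid in the frame of red_tip between -0.008 and 0.008 m and y of red_greaser_mid in the frame of red_tip between -0.008 and 0.008 m and contact force between the fingers and red_greaser above 2 N); the arm keeps its last pose, push and grip.
It fails at once if the hammer is moved more than 30 mm (distance of hammer from where it was at the start of the episode above 0.03 m).
It fails at once if the roller is moved more than 30 mm (distance of roller from where it was at the start of the episode above 0.03 m).
It fails at once if the tin is moved more than 30 mm (distance of tin from where it was at the start of the episode above 0.03 m).
It also fails if it takes over 53 s, if anything falls off the work surface, if the arm or the gripper's body presses on something with over 40 N, if the wrist force passes 120 N, or if a joint passes its speed limit or range.

ROBOT

A 6-joint arm with a two-finger parallel gripper is mounted at the origin on the work surface. World frame = base frame: x ahead of the robot, y to its left, z up, the work surface at z = 0. Lengths are in m, angles in rad, forces in N, time in s.
With the tool pointing down it reaches from about 0.375 to 0.975 m from the base axis. Payload 3.8 kg.
Tool frame: the origin (TCP) lies on the centre line of the jaws, within the pads' length; the fingertips stand 22 mm ahead of it and the grasp point (between the pads) lies 3 mm ahead of it; x points along the fingers, y is the direction in which the jaws open and shut, and the axes are right-handed (so a half turn about x gives the same grasp; the last joint's range is limited). The gripper opens to 85 mm and grips with 20 to 120 N. Pads are 22 mm wide; open, the fingers measure 114 mm over their backs; the gripper's body (76 mm by 85 mm) begins 54 mm behind the grasp point. The pads swing forward as they close: fully open they stand 13 mm farther back than shut.
Start: joints at [1.179, 0.264, 1.604, -0, 1.274, -0.037], TCP at [0.234, 0.633, 0.253] pointing down, gripper open.
Joint ranges: [-2.63, 2.63], [-0.94, 2.18], [0.31, 2.57], [-1.31, 4.45], [0, 2.66], [-2.55, 2.55]. Speed limits (rad/s): [2.57, 2.57, 3.14, 3.14, 3.14, 3.14].

INTERFACE

Orientations are given as a rotation vector (axis times angle).
In Python, from workcell import monitor, eyes, finish_job gives the robot as it stands. The module is installed in compiled form; this text tells all that it offers.
- The arm moves only by the tool play_rows, never from a script. Its argument "deltas" is a list of rows, each an object of numbers: "wx", "wy", "wz": the turn, a rotation vector about the world's x, y, z in degrees; "x", "y", "z": the shift along the world's x, y, z in mm; "fingers": the closure, from -1 (fully open) to 1 (shut), so that 0 is half open. A call has 1 to 20 rows; each row is the pose to reach, as a shift and turn from the pose commanded when the call began; what a row does not reach only later rows make up. A row lasts 1/8 s, in which the tool goes at most 62.5 mm and 10.7 degrees, less where a joint would pass 70% of its speed; a pose out of reach is approached as far as the arm can. A call with a gripper value outside its range is refused whole. The fingers move at their own pace and stop on an object; "grip_force" is the grip in N (left out, the last holds). Time passes only in rows, so rows that repeat a pose let the fingers close. It gives the time, the measured TCP pose, the force and the opening at its end, in the units of the state.
- monitor.read_state(): the state, without advancing time (a new reading comes with each control period).
- eyes.read_camera(name): name is "scene" or "top" or "wrist"; returns a dict with "frame" (400x640x3 uint8, red, green, blue), "depth" (400x640 float32, m along the optical axis (not along the pixel's ray), 0 where there is no reading), "K" (3x3 intrinsics, pixels), "view" (4x4, takes a point from world to camera coordinates); the wrist camera has in their place "tool_from_camera" (4x4, takes a point from camera to tool coordinates, whose origin is the TCP and whose axes are the tool frame's). Camera axes: x right, y down, z forward; pixel columns grow to the right and rows downward; lengths in m; the calibration is good to about 2 mm. A picture is of the moment at which its call begins: read the wrist's pose just before it.
- finish_job(): hands the job in, once; it reports no verdict.
The state is a dict: "time": time; "q": joint angles; "joint_vel": joint speeds; "joint_torque": joint torques, N m; "tool_pos": TCP position; "tcp_rot": TCP orientation; "wrist_force": force on the tool from outside, world axes, zero at the start; "torque": the same for the moment, N m; "width": opening from 0.0 (shut) to 1.0 (fully open).
Only numpy, scipy, OpenCV 4.12 (cv2) and the standard library are available. Lean on these libraries where they do the work, as an engineer would, in place of code of your own. Each camera call takes 0.05 s, during which the arm holds its last target.

## Working session

There is one attempt and no reset: what is moved stays moved. The work goes in short steps, Python scripts to look and compute and a tool call to move; the robot and the scene stay as the last step left them, time stands still between calls to the robot, and variables do not carry over. Pictures are saved under pics/ and viewed, and the job is handed in when it is done.

Besides the shell and the picture viewer there is one more tool, called after "Request:" as name(argument=value, ...) on one line, values as JSON. play_rows: Moves the arm, as the interface text tells. Its arguments: {"type":"object","properties":{"deltas":{"type":"array"},"grip_force":{"type":"number"}},"required":["deltas"]}

```bash
mkdir -p pics; cat > h.py <<'E'
import numpy as np, cv2
from workcell import monitor, eyes
def snap(n,tag):
    s=monitor.read_state(); c=eyes.read_camera(n)
    np.savez(f'pics/{tag}.npz',**{k:v for k,v in c.items()},tp=s['tool_pos'],tr=s['tcp_rot'])
    cv2.imwrite(f'pics/{tag}.png',c['frame'][:,:,::-1]); return c,s
E
python3 - <<'E'
from h import *
for n in('scene','top','wrist'):
    c,s=snap(n,n+'0')
    print(n,c['K'].tolist(),[ (k,np.round(c[k],4).tolist()) for k in('view','tool_from_camera') if k in c])
print(s)
E
```

```text
scene [[414.71054837997616, 0.0, 319.15491161194166], [0.0, 414.71054837997616, 201.5776398044624], [0.0, 0.0, 1.0]] [('view', [[0.6065, 0.7947, -0.0244, -0.3562], [0.4206, -0.3467, -0.8384, -0.1953], [-0.6747, 0.4982, -0.5446, 1.6808], [0.0, 0.0, 0.0, 1.0]])]
top [[386.97845580508164, 0.0, 319.07161912952023], [0.0, 386.97845580508164, 205.35864496551503], [0.0, 0.0, 1.0]] [('view', [[0.0798, -0.9968, -0.0037, -0.0264], [-0.9691, -0.0767, -0.2346, 0.6245], [0.2336, 0.0223, -0.9721, 0.8176], [0.0, 0.0, 0.0, 1.0]])]
wrist [[344.318712334757, 0.0, 321.2723864188146], [0.0, 344.318712334757, 197.85468036814268], [0.0, 0.0, 1.0]] [('tool_from_camera', [[-0.0006, -0.3094, 0.9509, -0.1212], [1.0, -0.0007, 0.0004, 0.0001], [0.0006, 0.9509, 0.3094, -0.0801], [0.0, 0.0, 0.0, 1.0]])]
{'time': 0.1, 'q': array([ 1.17906974e+00,  2.64695465e-01,  1.60530591e+00,  2.80624459e-05,
        1.27371673e+00, -3.68783504e-02]), 'joint_vel': array([-0.00125382,  0.00075776, -0.00500165, -0.00096848, -0.0011941 ,
        0.0007763 ]), 'joint_torque': array([ 1.18639086e-04, -5.16703606e+01, -3.68588090e+01, -9.52869937e-05,
        6.26304274e-03,  6.77543088e-07]), 'tool_pos': array([0.23425768, 0.63235022, 0.25203762]), 'tcp_rot': array([ 0.2768235 ,  1.55328174, -0.28009106]), 'wrist_force': array([-0.20636726,  0.28786992, -0.66514628]), 'torque': array([-0.0463192 , -0.0417252 ,  0.03881511]), 'width': 1.000989022230707}
```

View pics/scene0.png

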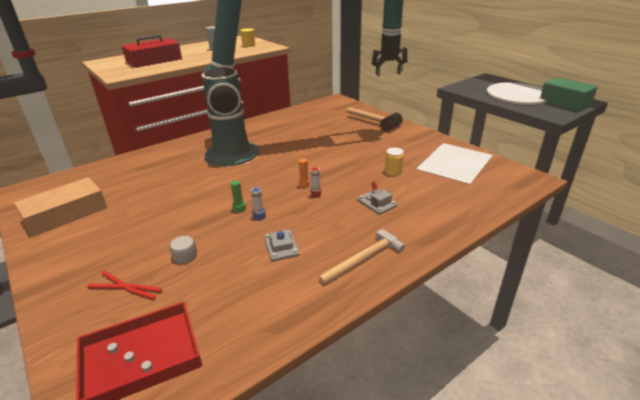

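View pics/top0.png

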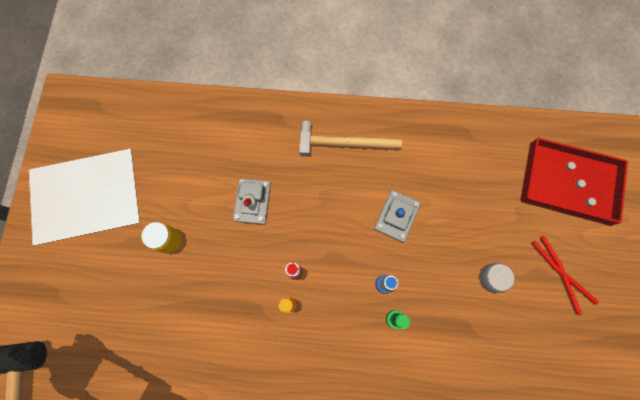

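View pics/wrist0.png

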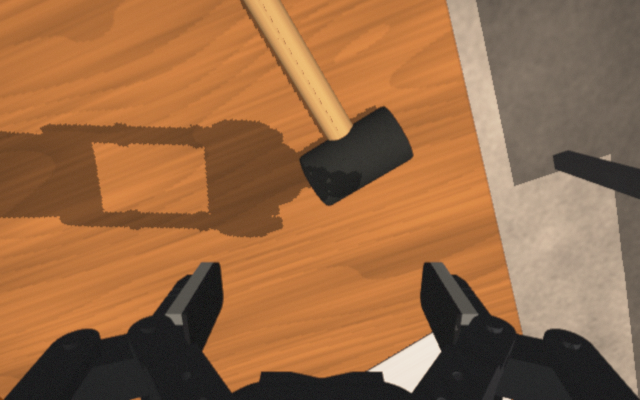

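The top view shows the blue greaser at about (388,284), its green look-alike at (399,320), the red greaser at (293,270), the orange one at (287,305), the blue fitting at (400,213) and the red fitting at (248,202). The roller is at (497,278) and the tin at (160,238).

```bash
cat >> h.py <<'E'
from scipy.spatial.transform import Rotation as R
def load(tag): return dict(np.load(f'pics/{tag}.npz'))
def campose(c):
    if 'view' in c: return np.linalg.inv(c['view'])
    T=np.eye(4);T[:3,:3]=R.from_rotvec(c['tr']).as_matrix();T[:3,3]=c['tp']
    return T@c['tool_from_camera']
def ray(c,u,v,z):
    T=campose(c);d=T[:3,:3]@np.linalg.solve(c['K'],[u,v,1.]);o=T[:3,3]
    return o+d*(z-o[2])/d[2]
def proj(c,p):
    T=np.linalg.inv(campose(c));q=c['K']@(T[:3,:3]@np.asarray(p)+T[:3,3]);return q[:2]/q[2]
def blobs(c,lo,hi,mn=8,s=90,v=50):
    h=cv2.cvtColor(c['frame'],cv2.COLOR_RGB2HSV)
    H=h[:,:,0].astype(int)
    m=((H>=lo)&(H<=hi) if lo<=hi else (H>=lo)|(H<=hi))&(h[:,:,1]>=s)&(h[:,:,2]>=v)
    n,l,st,ce=cv2.connectedComponentsWithStats(m.astype(np.uint8))
    return [(np.round(ce[i],1).tolist(),st[i].tolist()) for i in range(1,n) if st[i][4]>=mn]
E
python3 - <<'E'
from h import *
c=load('top0');s=load('scene0')
for n,cc in(('top',c),('scene',s)):
    print(n,'blue',blobs(cc,100,130)); print('red',blobs(cc,172,3,s=150))
for nm,b in(('top',c),('scene',s)):
    crop=b['frame'][170:340,220:420] if nm=='top' else b['frame'][150:265,225:415]
    cv2.imwrite(f'pics/{nm}0z.png',cv2.resize(crop[:,:,::-1],None,fx=4,fy=4 if nm=='scene' else 3.5,interpolation=cv2.INTER_CUBIC))
for u,v,z in((388,284,.1),(399,320,.1),(293,270,.1),(287,305,.1),(400,213,.052),(248,202,.07)):
    print((u,v),ray(c,u,v,z).round(3))
E
```

```text
top blue [([400.0, 212.4], [396, 208, 9, 9, 59]), ([380.3, 284.7], [376, 276, 13, 17, 78]), ([390.8, 282.1], [386, 277, 11, 11, 96])]
red [([574.8, 181.1], [521, 138, 106, 86, 6157]), ([246.6, 201.9], [244, 199, 6, 7, 34]), ([562.7, 274.0], [533, 237, 65, 77, 660]), ([291.9, 268.7], [287, 264, 11, 10, 82])]
scene blue [([255.5, 189.5], [253, 189, 6, 2, 10]), ([280.0, 233.0], [279, 232, 3, 3, 9])]
red [([151.5, 50.4], [123, 38, 57, 28, 916]), ([22.8, 53.9], [13, 50, 20, 8, 102]), ([281.2, 62.6], [278, 59, 8, 8, 19]), ([267.8, 64.3], [266, 61, 5, 8, 14]), ([254.2, 86.4], [236, 62, 43, 54, 889]), ([277.8, 68.7], [270, 62, 17, 12, 51]), ([174.0, 84.3], [139, 73, 63, 24, 485]), ([283.2, 79.3], [280, 77, 7, 6, 13]), ([279.9, 92.5], [277, 90, 7, 7, 19]), ([130.1, 99.4], [117, 92, 29, 14, 57]), ([171.8, 108.0], [133, 92, 73, 38, 1000]), ([265.5, 107.5], [263, 105, 6, 7, 15]), ([128.5, 110.5], [124, 109, 9, 4, 13]), ([120.2, 124.2], [115, 112, 11, 29, 80]), ([128.3, 115.3], [126, 113, 6, 5, 10]), ([190.9, 124.1], [169, 115, 40, 20, 307]), ([314.4, 169.1], [312, 168, 6, 3, 11]), ([126.3, 286.5], [88, 272, 73, 27, 431]), ([134.5, 356.7], [77, 303, 122, 97, 6869])]
(388, 284) [ 0.458 -0.137  0.1  ]
(399, 320) [ 0.386 -0.163  0.1  ]
(293, 270) [0.472 0.067 0.1  ]
(287, 305) [0.398 0.073 0.1  ]
(400, 213) [ 0.627 -0.167  0.052]
(248, 202) [0.621 0.189 0.07 ]
```

View pics/top0z.png

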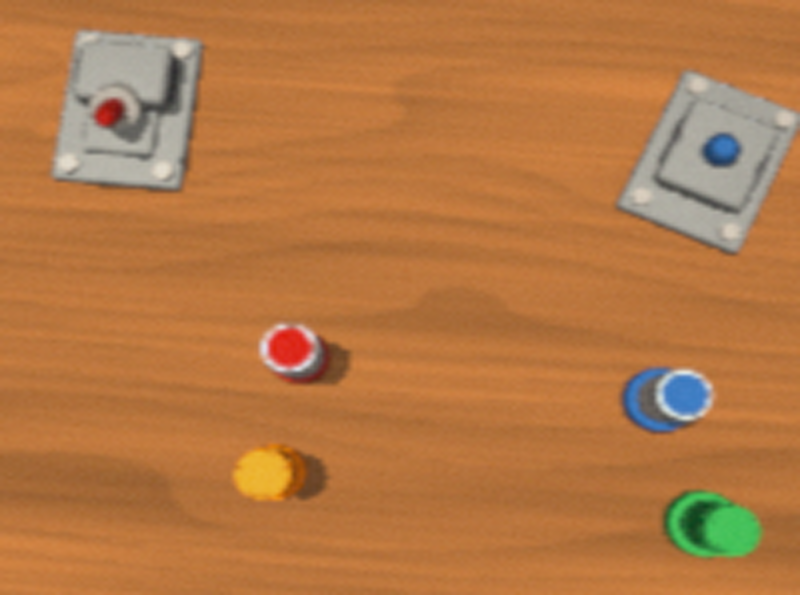

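View pics/scene0z.png

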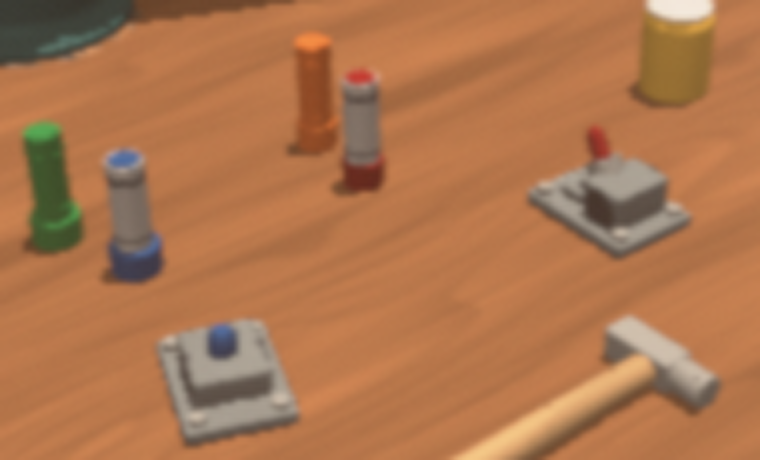

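```bash
python3 - <<'E'
from h import *
s=monitor.read_state();print(R.from_rotvec(s['tcp_rot']).as_matrix().round(3))
c=load('top0')
# corners of foot etc from zoomed crop: u=220+X/4, v=170+Y/3.5
f=lambda X,Y,z: ray(c,220+X/4,170+Y/3.5,z).round(4)
print('red foot',[f(*p,.012) for p in((78,30),(203,42),(183,190),(53,178))])
print('blue foot',[f(*p,.012) for p in((687,70),(800,108),(738,253),(618,207))])
print('blue tip top',f(721,149,.048))
print('bluedisc',ray(c,390.8,282.1,.1),'reddisc',ray(c,291.9,268.7,.1))
E
```

```text
[[-0.001  0.347  0.938]
 [-0.002  0.938 -0.347]
 [-1.    -0.002 -0.   ]]
red foot [array([0.6929, 0.2297, 0.012 ]), array([0.6901, 0.1504, 0.012 ]), array([0.5819, 0.1508, 0.012 ]), array([0.5841, 0.2311, 0.012 ])]
blue foot [array([ 0.6931, -0.1527,  0.012 ]), array([ 0.6707, -0.2233,  0.012 ]), array([ 0.5645, -0.188 ,  0.012 ]), array([ 0.5909, -0.1144,  0.012 ])]
blue tip top [ 0.6286 -0.1686  0.048 ]
bluedisc [ 0.46270094 -0.14320991  0.1       ] reddisc [0.47406913 0.06981166 0.1       ]
```

Request:
play_rows(deltas=[{"x": 40,"y": -60,"z": 0,"wz": 5},{"x": 80,"y": -110,"z": 0,"wz": 10},{"x": 110,"y": -160,"z": 0,"wz": 15},{"x": 140,"y": -210,"z": 0,"wz": 20.3},{"x": 165,"y": -265,"z": 0,"wz": 20.3},{"x": 185,"y": -320,"z": 0,"wz": 20.3},{"x": 200,"y": -380,"z": 0,"wz": 20.3},{"x": 210,"y": -440,"z": 0,"wz": 20.3},{"x": 220,"y": -500,"z": 0,"wz": 20.3},{"x": 226,"y": -560,"z": 0,"wz": 20.3},{"x": 226,"y": -620,"z": 0,"wz": 20.3},{"x": 226,"y": -680,"z": 0,"wz": 20.3},{"x": 226,"y": -735,"z": 0,"wz": 20.3},{"x": 226,"y": -775,"z": 0,"wz": 20.3},{"x": 226,"y": -775,"z": 0,"wz": 20.3},{"x": 226,"y": -775,"z": 0,"wz": 20.3}])

```text
schema error: expected keys wx, wy, wz, x, y, z, fingers
```

```bash
python3 - <<'E'
from h import *
c,s=snap('wrist','w1');print(s['tool_pos'],R.from_rotvec(s['tcp_rot']).as_matrix().round(3),s['wrist_force'],s['q'].round(2))
print(blobs(c,100,130,30))
E
```

```text
[0.23427188 0.63247633 0.25221914] [[-0.001  0.347  0.938]
 [-0.002  0.938 -0.347]
 [-1.    -0.002 -0.   ]] [-0.11195962 -0.16673334 -0.29343067] [ 1.18  0.26  1.61 -0.    1.27 -0.04]
[]
```

View pics/w1.png

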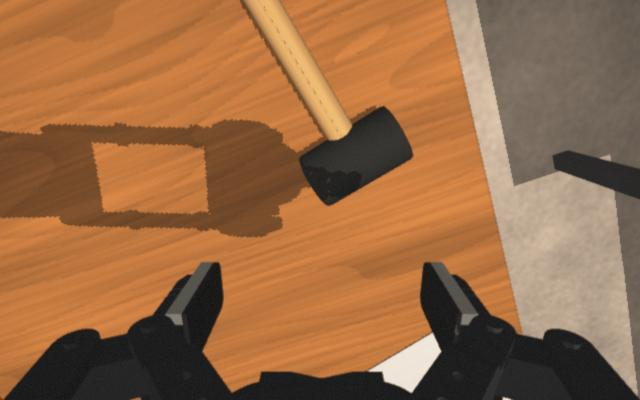

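All seven keys are needed.

Request:
play_rows(deltas=[{"wx": 0,"wy": 0,"fingers": -1,"x": 40,"y": -60,"z": 0,"wz": 5},{"wx": 0,"wy": 0,"fingers": -1,"x": 80,"y": -110,"z": 0,"wz": 10},{"wx": 0,"wy": 0,"fingers": -1,"x": 110,"y": -160,"z": 0,"wz": 15},{"wx": 0,"wy": 0,"fingers": -1,"x": 140,"y": -210,"z": 0,"wz": 20.3},{"wx": 0,"wy": 0,"fingers": -1,"x": 165,"y": -265,"z": 0,"wz": 20.3},{"wx": 0,"wy": 0,"fingers": -1,"x": 185,"y": -320,"z": 0,"wz": 20.3},{"wx": 0,"wy": 0,"fingers": -1,"x": 200,"y": -380,"z": 0,"wz": 20.3},{"wx": 0,"wy": 0,"fingers": -1,"x": 210,"y": -440,"z": 0,"wz": 20.3},{"wx": 0,"wy": 0,"fingers": -1,"x": 220,"y": -500,"z": 0,"wz": 20.3},{"wx": 0,"wy": 0,"fingers": -1,"x": 226,"y": -560,"z": 0,"wz": 20.3},{"wx": 0,"wy": 0,"fingers": -1,"x": 226,"y": -620,"z": 0,"wz": 20.3},{"wx": 0,"wy": 0,"fingers": -1,"x": 226,"y": -680,"z": 0,"wz": 20.3},{"wx": 0,"wy": 0,"fingers": -1,"x": 226,"y": -735,"z": 0,"wz": 20.3},{"wx": 0,"wy": 0,"fingers": -1,"x": 226,"y": -775,"z": 0,"wz": 20.3},{"wx": 0,"wy": 0,"fingers": -1,"x": 226,"y": -775,"z": 0,"wz": 20.3},{"wx": 0,"wy": 0,"fingers": -1,"x": 226,"y": -775,"z": 0,"wz": 20.3}])

```text
time: 2.2
tool_pos: [0.4603, -0.1417, 0.2531]
tcp_rot: [0.002, 1.571, -0.0]
wrist_force: [-0.4, 0.0, -0.1]
width: 1.002
```

```bash
python3 - <<'E'
from h import *
c,s=snap('wrist','w1');print(s['tool_pos'],R.from_rotvec(s['tcp_rot']).as_matrix().round(3),s['wrist_force'],s['q'].round(2))
print(blobs(c,100,130,30))
E
```

```text
[ 0.46026256 -0.14167179  0.25305533] [[-0.     0.001  1.   ]
 [ 0.001  1.    -0.001]
 [-1.     0.001 -0.   ]] [-0.39052811  0.04184552 -0.12610846] [-0.35 -0.11  2.    0.    1.25 -1.92]
[([319.6, 156.9], [301, 146, 39, 31, 411]), ([319.6, 188.2], [306, 175, 28, 27, 618]), ([297.5, 314.9], [289, 305, 18, 21, 314])]
```

View pics/w1.png

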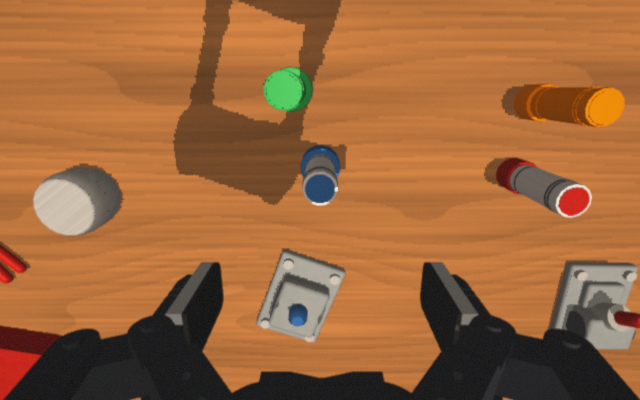

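The wrist view shows the blue greaser upright at its top disc (320,188) and collar (320,157). The blue fitting is at (297,315), and the red greaser's disc is at (572,201).

```bash
python3 - <<'E'
from h import *
c=load('w1')
print('blue disc',ray(c,319.6,188.2,.1))
t=ray(c,297.5,314.9,.046);print('blue tip',t)
print('red disc',ray(c,572,201,.1))
for p in ([t[0],t[1],.052],[t[0],t[1],.034]): print(proj(c,p), proj(load('top0'),p))
b=ray(c,319.6,188.2,.1);print(proj(load('top0'),b))
# depth-based stud top points
T=campose(c);h=cv2.cvtColor(c['frame'],cv2.COLOR_RGB2HSV)
m=(h[...,0]>=100)&(h[...,0]<=130)&(h[...,1]>=90);v,u=np.nonzero(m);d=c['depth'][v,u]
P=(np.linalg.inv(c['K'])@np.array([u,v,np.ones_like(u)])*d).T@T[:3,:3].T+T[:3,3]
for n,sel in(('tip',v>290),('disc',(v>172)&(v<250))):
    Q=P[sel];z=np.percentile(Q[:,2],90);Q=Q[Q[:,2]>z-.004];print(n,z,Q.mean(0),(Q.min(0)+Q.max(0))/2,np.ptp(Q,0))
E
```

```text
blue disc [ 0.46104653 -0.14250775  0.1       ]
blue tip [ 0.62566328 -0.16814469  0.046     ]
red disc [0.47271489 0.06965823 0.1       ]
[297.15131759 318.31774673] [400.34843409 213.40702804]
[298.16747736 308.35746021] [398.84183058 215.0182565 ]
[390.44193796 282.86132192]
tip 0.052838871837077306 [ 0.62173373 -0.1671369   0.05790978] [ 0.50743857 -0.12701148  0.21155952] [0.25424526 0.11415648 0.32536985]
disc 0.10200381353372959 [ 0.46024747 -0.14249672  0.1029162 ] [ 0.42628746 -0.14260472  0.23673067] [0.09194302 0.02251836 0.27502754]
```

Request:
play_rows(deltas=[{"wx": 0,"wy": 0,"wz": 0,"fingers": -1,"x": 0.5,"y": -1,"z": -60},{"wx": 0,"wy": 0,"wz": 0,"fingers": -1,"x": 0.5,"y": -1,"z": -115},{"wx": 0,"wy": 0,"wz": 0,"fingers": -1,"x": 0.5,"y": -1,"z": -155},{"wx": 0,"wy": 0,"wz": 0,"fingers": -1,"x": 0.5,"y": -1,"z": -180},{"wx": 0,"wy": 0,"wz": 0,"fingers": -1,"x": 0.5,"y": -1,"z": -180},{"wx": 0,"wy": 0,"wz": 0,"fingers": 1,"x": 0.5,"y": -1,"z": -180},{"wx": 0,"wy": 0,"wz": 0,"fingers": 1,"x": 0.5,"y": -1,"z": -180},{"wx": 0,"wy": 0,"wz": 0,"fingers": 1,"x": 0.5,"y": -1,"z": -180},{"wx": 0,"wy": 0,"wz": 0,"fingers": 1,"x": 0.5,"y": -1,"z": -180},{"wx": 0,"wy": 0,"wz": 0,"fingers": 1,"x": 0.5,"y": -1,"z": -180},{"wx": 0,"wy": 0,"wz": 0,"fingers": 1,"x": 0.5,"y": -1,"z": -180}], grip_force=40)

```text
time: 3.62
tool_pos: [0.462, -0.1433, 0.0746]
tcp_rot: [0.0, 1.569, -0.001]
wrist_force: [-1.3, 1.6, 6.1]
width: 0.339
```

```bash
python3 - <<'E'
from h import *
c,s=snap('wrist','w2');print(s)
print(blobs(c,100,130,30))
E
```

```text
{'time': 3.625, 'q': array([-3.52526789e-01,  9.08875388e-02,  2.16956600e+00,  4.96691453e-04,
        8.79003673e-01, -1.92279722e+00]), 'joint_vel': array([-0.00056459, -0.00130583, -0.00070311,  0.00095525,  0.00151327,
        0.00125689]), 'joint_torque': array([-6.81034271e-01, -3.18737912e+01, -2.76712704e+01, -3.13417101e-01,
       -4.31888597e-01,  9.03383450e-03]), 'tool_pos': array([ 0.46201067, -0.14330689,  0.07464983]), 'tcp_rot': array([ 3.65014909e-04,  1.56865980e+00, -9.57730805e-04]), 'wrist_force': array([-1.30133259,  1.556455  ,  6.09423649]), 'torque': array([0.28189586, 0.08206085, 0.02025691]), 'width': 0.3387904901526995}
[([321.5, 214.9], [285, 192, 74, 65, 1910]), ([321.1, 334.5], [285, 304, 74, 62, 3575])]
```

View pics/w2.png

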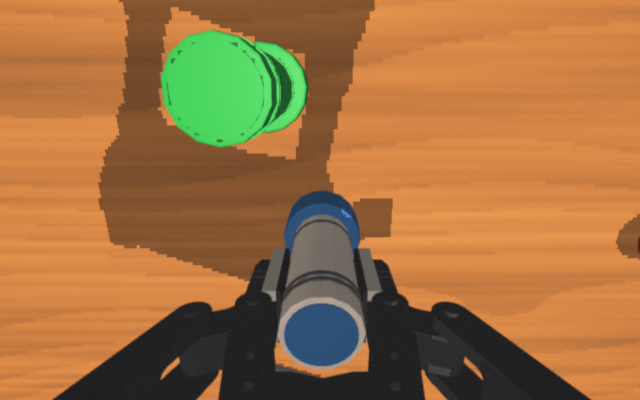

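Request:
play_rows(deltas=[{"wx": 0,"wy": 0,"wz": 0,"fingers": 1,"x": 0,"y": 0,"z": 30},{"wx": 0,"wy": 0,"wz": 0,"fingers": 1,"x": 0,"y": 0,"z": 85},{"wx": 0,"wy": 0,"wz": 0,"fingers": 1,"x": 40,"y": 15,"z": 125},{"wx": 0,"wy": 0,"wz": 0,"fingers": 1,"x": 90,"y": 35,"z": 125},{"wx": 0,"wy": 0,"wz": 0,"fingers": 1,"x": 140,"y": 55,"z": 125},{"wx": 0,"wy": 0,"wz": 0,"fingers": 1,"x": 168,"y": 63,"z": 125},{"wx": 0,"wy": 0,"wz": 0,"fingers": 1,"x": 168,"y": 63,"z": 125},{"wx": 0,"wy": 0,"wz": 0,"fingers": 1,"x": 168,"y": 63,"z": 125}])

```text
time: 4.68
tool_pos: [0.6278, -0.0801, 0.1971]
tcp_rot: [0.001, 1.574, -0.0]
wrist_force: [0.0, -0.1, -2.3]
width: 0.342
```

```bash
python3 - <<'E'
from h import *
c,s=snap('wrist','w3');print(s['tool_pos'],R.from_rotvec(s['tcp_rot']).as_matrix().round(4),s['wrist_force'],s['width'])
print(blobs(c,100,130,30))
E
```

```text
[ 0.62778514 -0.08014895  0.197144  ] [[-2.7e-03  5.0e-04  1.0e+00]
 [ 1.0e-04  1.0e+00 -5.0e-04]
 [-1.0e+00  1.0e-04 -2.7e-03]] [ 0.03365943 -0.05768111 -2.33855717] 0.34201944557087555
[([215.4, 188.1], [202, 175, 28, 27, 585]), ([321.5, 214.9], [285, 192, 74, 65, 1880]), ([321.0, 334.3], [285, 304, 73, 62, 3572])]
```

View pics/w3.png

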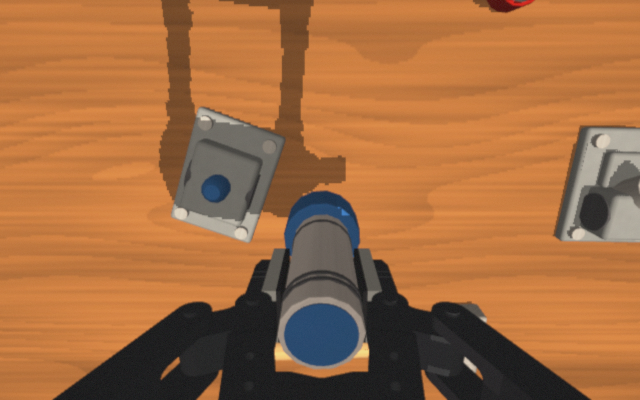

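```bash
cat >> h.py <<'E'
def hullcen(c,axis0,circs,dirv=(0,0,1)):
    # image centroid of silhouette of coaxial circles (h,r)
    d=np.array(dirv,float);a=np.cross(d,[0,1,0]);a/=np.linalg.norm(a);b=np.cross(d,a)
    P=[proj(c,np.array(axis0)+d*h+r*(np.cos(t)*a+np.sin(t)*b)) for h,r in circs for t in np.linspace(0,6.28,40)]
    H=cv2.convexHull(np.array(P,np.float32));m=cv2.moments(H);return np.array([m['m10'],m['m01']])/m['m00'],H.reshape(-1,2)
E
python3 - <<'E'
from h import *
c=load('w3')
for tag,uv in(('w3',(215.4,188.1)),('w1',(297.5,314.9)),('top0',(400.0,212.4))):
    c=load(tag)
    g=ray(c,*uv,.044)
    cen,H=hullcen(c,[g[0],g[1],.034],[(0,.011),(.012,.011),(.018,.0065)])
    n=ray(c,*uv,.044)-(ray(c,*cen,.044)-g)
    print(tag,n,H.min(0),H.max(0))
for tag in('w2','w3'):
    c=load(tag);Tt=np.eye(4);Tt[:3,:3]=R.from_rotvec(c['tr']).as_matrix();Tt[:3,3]=c['tp']
    m=blobs(c,100,130,300)[-1];print(m)
    d=c['tool_from_camera'][:3,:3]@np.linalg.solve(c['K'],[*m[0],1]);o=c['tool_from_camera'][:3,3]
    print('disc in tool',o+d*(-.0254-o[0])/d[0])
E
```

```text
w3 [ 0.62911517 -0.16858702  0.044     ] [201.27257 172.3364 ] [231.6652  201.39395]
w1 [ 0.62992483 -0.16860019  0.044     ] [287.65515 301.32663] [307.5245 324.3327]
top0 [ 0.63083016 -0.16948698  0.044     ] [394.58566 207.69402] [404.82407 217.7846 ]
([321.1, 334.5], [285, 304, 74, 62, 3575])
disc in tool [-0.0254      0.00031249 -0.00055452]
([321.0, 334.3], [285, 304, 73, 62, 3572])
disc in tool [-0.0254      0.00027992 -0.00064123]
```

Request:
play_rows(deltas=[{"wx": 0,"wy": 0,"wz": 0,"fingers": 1,"x": 1,"y": -45,"z": 0},{"wx": 0,"wy": 0,"wz": 0,"fingers": 1,"x": 2.5,"y": -89,"z": 0},{"wx": 0,"wy": 0,"wz": 0,"fingers": 1,"x": 2.5,"y": -89,"z": 0},{"wx": 0,"wy": 0,"wz": 0,"fingers": 1,"x": 2.5,"y": -89,"z": -35},{"wx": 0,"wy": 0,"wz": 0,"fingers": 1,"x": 2.5,"y": -89,"z": -60},{"wx": 0,"wy": 0,"wz": 0,"fingers": 1,"x": 2.5,"y": -89,"z": -66},{"wx": 0,"wy": 0,"wz": 0,"fingers": 1,"x": 2.5,"y": -89,"z": -72},{"wx": 0,"wy": 0,"wz": 0,"fingers": 1,"x": 2.5,"y": -89,"z": -78},{"wx": 0,"wy": 0,"wz": 0,"fingers": 1,"x": 2.5,"y": -89,"z": -78}])

```text
time: 5.85
tool_pos: [0.6316, -0.169, 0.1206]
tcp_rot: [0.0, 1.57, -0.0]
wrist_force: [-0.3, 0.3, -2.8]
width: 0.337
```

```bash
python3 - <<'E'
from h import *
c,s=snap('wrist','w4');print(s['tool_pos'],s['wrist_force'],s['torque'])
snap('scene','s4'); print(blobs(c,100,130,30))
cv2.imwrite('pics/s4z.png',cv2.resize(load('s4')['frame'][150:290,200:360,::-1],None,fx=4,fy=4,interpolation=cv2.INTER_CUBIC))
E
```

```text
[ 0.63162485 -0.16897294  0.12057894] [-0.29886864  0.31055457 -2.79964932] [ 0.00215737 -0.00856544  0.04094606]
[([321.5, 214.7], [284, 191, 75, 65, 1954]), ([321.0, 334.3], [285, 304, 73, 62, 3571])]
```

View pics/s4z.png

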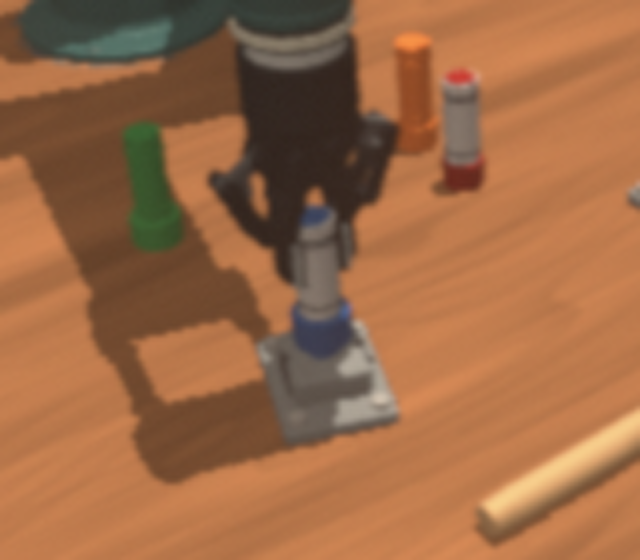

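The collar already sits over the stud with no contact force. Next I lower it the rest of the way and release.

Request:
play_rows(deltas=[{"wx": 0,"wy": 0,"wz": 0,"fingers": 1,"x": 0,"y": 0,"z": -4},{"wx": 0,"wy": 0,"wz": 0,"fingers": 1,"x": 0,"y": 0,"z": -8},{"wx": 0,"wy": 0,"wz": 0,"fingers": 1,"x": 0,"y": 0,"z": -12},{"wx": 0,"wy": 0,"wz": 0,"fingers": 1,"x": 0,"y": 0,"z": -13},{"wx": 0,"wy": 0,"wz": 0,"fingers": 1,"x": 0,"y": 0,"z": -13}])

```text
time: 6.58
tool_pos: [0.6318, -0.1691, 0.1087]
tcp_rot: [0.0, 1.57, -0.0]
wrist_force: [-3.3, 0.9, 6.1]
width: 0.337
```

Request:
play_rows(deltas=[{"wx": 0,"wy": 0,"wz": 0,"fingers": 0,"x": 0,"y": 0,"z": -13},{"wx": 0,"wy": 0,"wz": 0,"fingers": -0.5,"x": 0,"y": 0,"z": -13},{"wx": 0,"wy": 0,"wz": 0,"fingers": -1,"x": 0,"y": 0,"z": -13},{"wx": 0,"wy": 0,"wz": 0,"fingers": -1,"x": 0,"y": 0,"z": -13},{"wx": 0,"wy": 0,"wz": 0,"fingers": -1,"x": 0,"y": 0,"z": -13},{"wx": 0,"wy": 0,"wz": 0,"fingers": -1,"x": 0,"y": 0,"z": 20},{"wx": 0,"wy": 0,"wz": 0,"fingers": -1,"x": 0,"y": 0,"z": 75},{"wx": 0,"wy": 0,"wz": 0,"fingers": -1,"x": 0,"y": 0,"z": 130},{"wx": 0,"wy": 0,"wz": 0,"fingers": -1,"x": 0,"y": 0,"z": 130},{"wx": 0,"wy": 0,"wz": 0,"fingers": -1,"x": 0,"y": 0,"z": 130}])

```text
time: 7.82
tool_pos: [0.6315, -0.169, 0.2375]
tcp_rot: [0.0, 1.57, -0.001]
wrist_force: [-0.2, 0.4, -0.7]
width: 0.998
```

```bash
python3 - <<'E'
from h import *
c,s=snap('wrist','w5');print(s['tool_pos'],s['wrist_force'],s['width'])
b=blobs(c,100,130,100);print(b)
d=b[-1][0]; 
for x in b: print(ray(c,*x[0],.134))
snap('scene','s5'); 
cv2.imwrite('pics/s5z.png',cv2.resize(load('s5')['frame'][170:270,220:340,::-1],None,fx=5,fy=5,interpolation=cv2.INTER_CUBIC))
E
```

```text
[ 0.63145789 -0.1690145   0.2375494 ] [-0.1899405   0.42499699 -0.72062675] 0.9982349568208448
[([321.4, 165.3], [299, 152, 46, 37, 595]), ([321.6, 206.1], [305, 190, 35, 33, 906])]Traceback (most recent call last):
  File "<stdin>", line 5, in <module>
  File "h.py", line 14, in ray
    T=campose(c);d=T[:3,:3]@np.linalg.solve(c['K'],[u,v,1.]);o=T[:3,3]
  File "h.py", line 11, in campose
    T=np.eye(4);T[:3,:3]=R.from_rotvec(c['tr']).as_matrix();T[:3,3]=c['tp']
                                       ~^^^^^^
KeyError: 'tr'
```

View pics/w5.png

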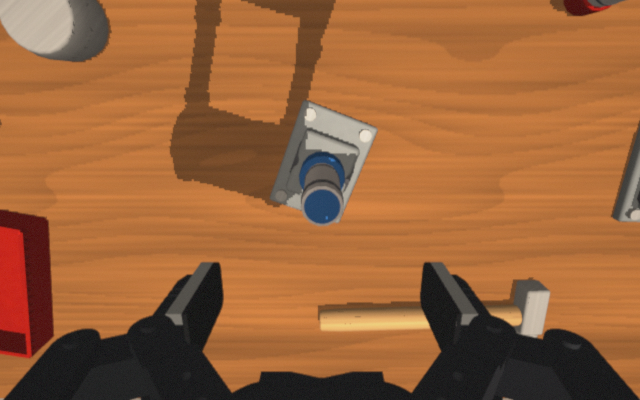

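The blue greaser stands on its fitting, with its disc at (322,206) and collar at (322,170), coaxial and seated. Next I look at the red fitting.

Request:
play_rows(deltas=[{"wx": 0,"wy": 0,"wz": 0,"fingers": -1,"x": -15,"y": 60,"z": 12},{"wx": 0,"wy": 0,"wz": 0,"fingers": -1,"x": -15,"y": 120,"z": 12},{"wx": 0,"wy": 0,"wz": 0,"fingers": -1,"x": -15,"y": 180,"z": 12},{"wx": 0,"wy": 0,"wz": 0,"fingers": -1,"x": -15,"y": 240,"z": 12},{"wx": 0,"wy": 0,"wz": 0,"fingers": -1,"x": -15,"y": 300,"z": 12},{"wx": 0,"wy": 0,"wz": 0,"fingers": -1,"x": -15,"y": 359,"z": 12},{"wx": 0,"wy": 0,"wz": 0,"fingers": -1,"x": -15,"y": 359,"z": 12},{"wx": 0,"wy": 0,"wz": 0,"fingers": -1,"x": -15,"y": 359,"z": 12}])

```text
time: 8.88
tool_pos: [0.6155, 0.1896, 0.2471]
tcp_rot: [-0.002, 1.574, -0.001]
wrist_force: [-1.1, -0.8, 0.1]
width: 0.998
```

```bash
python3 - <<'E'
from h import *
c=load('w5'); print('blue disc placed',ray(c,321.6,206.1,.134))
c,s=snap('wrist','w6');print(s['tool_pos'],s['wrist_force'],s['width'])
c=load('w6')
print(blobs(c,172,5,30,s=120))
cv2.imwrite('pics/w6z.png',cv2.resize(c['frame'][60:260,220:420,::-1],None,fx=3,fy=3,interpolation=cv2.INTER_CUBIC))
E
```

```text
blue disc placed [ 0.63069044 -0.16839039  0.134     ]
[0.61547772 0.18959806 0.24706513] [-1.09134516 -0.81396266  0.13666093] 0.9978790059776609
[([148.6, 3.6], [134, 0, 30, 10, 215]), ([202.6, 22.0], [177, 0, 38, 37, 464]), ([326.0, 184.1], [318, 174, 17, 21, 268])]
```

View pics/w6z.png

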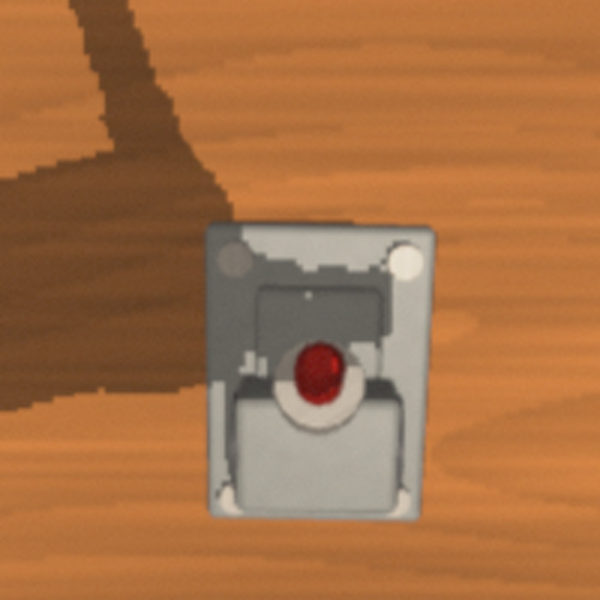

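```bash
python3 - <<'E'
from h import *
c=load('w6')
C=np.array([ray(c,220+X/3,60+Y/3,.012) for X,Y in((207,226),(436,230),(415,520),(210,517))]);print(C.round(4))
ctr=C.mean(0);print('ctr',ctr)
xd=(C[2]+C[3]-C[0]-C[1])[:2];yd=(C[1]+C[2]-C[0]-C[3])[:2]
print('len',np.linalg.norm(xd)/2,np.linalg.norm(yd)/2,'yaw',np.degrees([np.arctan2(xd[1],xd[0]),np.arctan2(-yd[0],yd[1])]))
boss=ray(c,326.7,188.3,.048);print('boss',boss)
for yaw in(0,-3):
  y=np.radians(yaw);d=np.array([-.5*np.cos(y),-.5*np.sin(y),.866])
  cen,H=hullcen(c,boss,[(0,.008),(.02,.008),(.026,.0045)],d);print(yaw,cen,H.min(0),H.max(0))
# boss from foot centre
print('boss from foot',ctr-[.010,0,0])
c=load('top0');
b=ray(c,246.6,201.9,.065);print('top stud',b, )
for B in([.6265,.19,.048],boss):
  cen,H=hullcen(c,B,[(0,.008),(.02,.008),(.026,.0045)],[-.5,0,.866]);print(cen,'obs 246.6,201.9',H.min(0),H.max(0))
E
```

```text
[[0.5831 0.1565 0.012 ]
 [0.5845 0.235  0.012 ]
 [0.6925 0.2313 0.012 ]
 [0.6913 0.1545 0.012 ]]
ctr [0.63786125 0.19433725 0.012     ]
len 0.1081623667525254 0.07767260555758941 yaw [-1.49174999 -0.93377488]
boss [0.6292958  0.19497297 0.048     ]
0 [326.87549954 185.40412922] [318.24976 174.63959] [335.776 196.337]
-3 [327.19346215 185.4149524 ] [318.45193 174.65283] [336.3371  196.34172]
boss from foot [0.62786125 0.19433725 0.012     ]
top stud [0.62177442 0.19294621 0.065     ]
[248.44674362 203.00959843] obs 246.6,201.9 [244.14903 198.57243] [252.735  207.4272]
[246.49762104 201.70012606] obs 246.6,201.9 [242.18411 197.27797] [250.80309 206.10431]
```

Request:
play_rows(deltas=[{"wx": 0,"wy": 0,"wz": 0,"fingers": -1,"x": -40,"y": -33,"z": 0},{"wx": 0,"wy": 0,"wz": 0,"fingers": -1,"x": -80,"y": -66,"z": 0},{"wx": 0,"wy": 0,"wz": 0,"fingers": -1,"x": -120,"y": -100,"z": 0},{"wx": 0,"wy": 0,"wz": 0,"fingers": -1,"x": -142,"y": -120,"z": 0},{"wx": 0,"wy": 0,"wz": 0,"fingers": -1,"x": -142,"y": -120,"z": 0},{"wx": 0,"wy": 0,"wz": 0,"fingers": -1,"x": -142,"y": -120,"z": 0}])

```text
time: 9.68
tool_pos: [0.475, 0.0692, 0.2495]
tcp_rot: [0.002, 1.57, -0.002]
wrist_force: [0.3, -0.5, -0.5]
width: 0.997
```

```bash
python3 - <<'E'
from h import *
c,s=snap('wrist','w7');c=load('w7');print(s['tool_pos'],s['tcp_rot'])
b=blobs(c,172,4,30,s=120);print(b)
for x in b: print(ray(c,*x[0],.1))
E
```

```text
[0.47502737 0.0691913  0.24946046] [ 0.00226811  1.56978785 -0.00184928]
[([321.5, 152.6], [305, 145, 34, 23, 214]), ([322.0, 185.1], [308, 171, 29, 29, 674])]
[0.44556133 0.06993775 0.1       ]
[0.47233624 0.07026546 0.1       ]
```

View pics/w7.png

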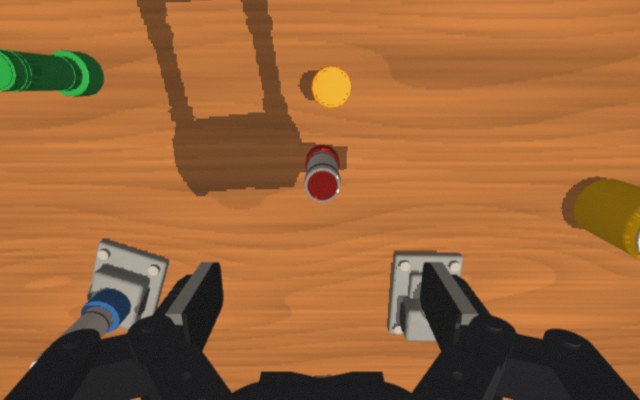

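Request:
play_rows(deltas=[{"wx": 0,"wy": 0,"wz": 0,"fingers": -1,"x": -2,"y": 1,"z": -60},{"wx": 0,"wy": 0,"wz": 0,"fingers": -1,"x": -2,"y": 1,"z": -115},{"wx": 0,"wy": 0,"wz": 0,"fingers": -1,"x": -2,"y": 1,"z": -155},{"wx": 0,"wy": 0,"wz": 0,"fingers": -1,"x": -2,"y": 1,"z": -176},{"wx": 0,"wy": 0,"wz": 0,"fingers": -1,"x": -2,"y": 1,"z": -176},{"wx": 0,"wy": 0,"wz": 0,"fingers": 1,"x": -2,"y": 1,"z": -176},{"wx": 0,"wy": 0,"wz": 0,"fingers": 1,"x": -2,"y": 1,"z": -176},{"wx": 0,"wy": 0,"wz": 0,"fingers": 1,"x": -2,"y": 1,"z": -176},{"wx": 0,"wy": 0,"wz": 0,"fingers": 1,"x": -2,"y": 1,"z": -176},{"wx": 0,"wy": 0,"wz": 0,"fingers": 1,"x": -2,"y": 1,"z": -176},{"wx": 0,"wy": 0,"wz": 0,"fingers": 1,"x": -2,"y": 1,"z": -176}], grip_force=80)

```text
time: 11.1
tool_pos: [0.4735, 0.0709, 0.0746]
tcp_rot: [0.001, 1.569, -0.0]
wrist_force: [-1.2, -0.4, 6.4]
width: 0.332
```

```bash
python3 - <<'E'
from h import *
c,s=snap('wrist','w8');c=load('w8');print(s['tool_pos'],s['tcp_rot'],s['width'],s['wrist_force'])
b=blobs(c,172,4,30,s=120);print(b)
T=c['tool_from_camera']
for m in b:
    d=T[:3,:3]@np.linalg.solve(c['K'],[*m[0],1]);o=T[:3,3];xt=s['tool_pos'][2]-.1
    print('disc in tool',o+d*(xt-o[0])/d[0])
E
```

```text
[0.47351523 0.07090077 0.07459084] [ 5.38160963e-04  1.56855559e+00 -4.06689078e-04] 0.33183378758486165 [-1.17957015 -0.41616224  6.43003128]
[([319.8, 212.6], [288, 195, 65, 50, 1165]), ([321.6, 333.8], [285, 303, 74, 63, 3645])]
disc in tool [-2.54091581e-02 -3.97895920e-05 -4.42252161e-02]
disc in tool [-0.02540916  0.00048096 -0.00084541]
```

View pics/w8.png

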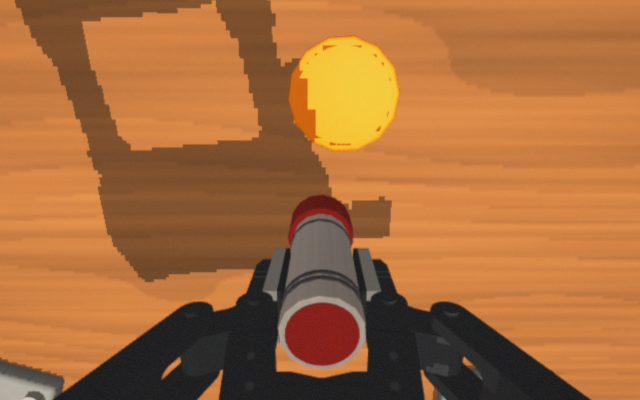

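Request:
play_rows(deltas=[{"wx": 0,"wy": 0,"wz": 0,"fingers": 1,"x": 0,"y": 0,"z": 40},{"wx": 0,"wy": 0,"wz": 0,"fingers": 1,"x": 0,"y": 0,"z": 95},{"wx": 0,"wy": 0,"wz": 0,"fingers": 1,"x": 0,"y": 30,"z": 135},{"wx": 0,"wy": -10,"wz": 0,"fingers": 1,"x": 25,"y": 75,"z": 135},{"wx": 0,"wy": -20,"wz": 0,"fingers": 1,"x": 50,"y": 110,"z": 120},{"wx": 0,"wy": -30,"wz": 0,"fingers": 1,"x": 80,"y": 124.5,"z": 105},{"wx": 0,"wy": -30,"wz": 0,"fingers": 1,"x": 84.5,"y": 124.5,"z": 96},{"wx": 0,"wy": -30,"wz": 0,"fingers": 1,"x": 84.5,"y": 124.5,"z": 96},{"wx": 0,"wy": -30,"wz": 0,"fingers": 1,"x": 84.5,"y": 124.5,"z": 96}])

```text
time: 12.28
tool_pos: [0.5578, 0.1949, 0.1702]
tcp_rot: [0.002, 1.047, -0.002]
wrist_force: [0.1, -0.5, -2.3]
width: 0.331
```

```bash
python3 - <<'E'
from h import *
c,s=snap('wrist','w9');c=load('w9');print(s['tool_pos'],s['width'],s['wrist_force'])
M=R.from_rotvec(s['tcp_rot']).as_matrix();print(M.round(4),s['q'].round(2))
g=s['tool_pos']+M@[.0746,.0003,-.0007];print('mouth',g)
d=np.array([-.5,.0105,.866]);boss=np.array([.628,.194,.048]);tip=boss+.026*d
r=g-tip;print('axial',r@d,'lateral',r-(r@d)*d)
snap('scene','s9');snap('top','t9')
cv2.imwrite('pics/s9z.png',cv2.resize(load('s9')['frame'][110:250,300:460,::-1],None,fx=4,fy=4,interpolation=cv2.INTER_CUBIC))
E
```

```text
[0.55781645 0.19493855 0.17017261] 0.33124073896950684 [ 0.06658286 -0.50923092 -2.25944157]
[[ 5.00e-01  2.00e-03  8.66e-01]
 [-5.00e-04  1.00e+00 -2.00e-03]
 [-8.66e-01  6.00e-04  5.00e-01]] [ 0.4  -0.07  2.21 -0.39  0.54 -0.87]
mouth [0.59451383 0.19520109 0.10521899]
axial 0.040305617820547375 lateral [-0.00033336  0.00050488 -0.00020167]
```

View pics/w9.png

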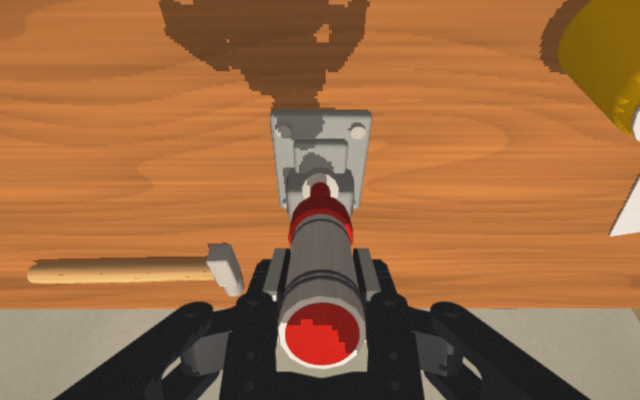

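View pics/s9z.png

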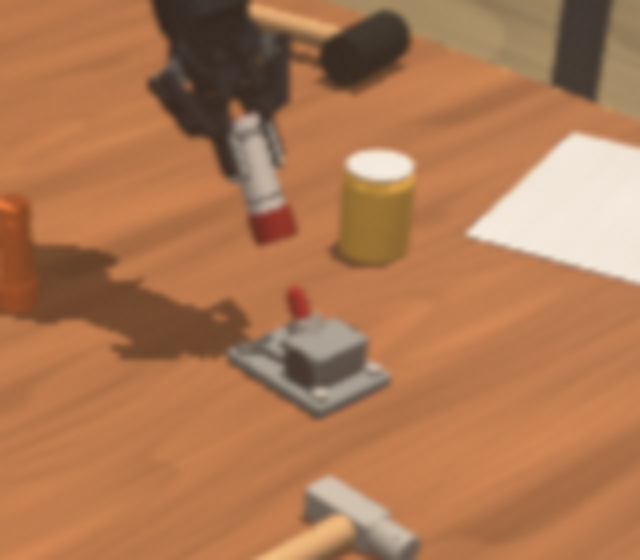

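Request:
play_rows(deltas=[{"wx": 0,"wy": 0,"wz": 0,"fingers": 1,"x": 10,"y": -0.3,"z": -17.3},{"wx": 0,"wy": 0,"wz": 0,"fingers": 1,"x": 18,"y": -0.6,"z": -31.2},{"wx": 0,"wy": 0,"wz": 0,"fingers": 1,"x": 20,"y": -0.8,"z": -34.6},{"wx": 0,"wy": 0,"wz": 0,"fingers": 1,"x": 22,"y": -0.8,"z": -38.1},{"wx": 0,"wy": 0,"wz": 0,"fingers": 1,"x": 24,"y": -0.8,"z": -41.6},{"wx": 0,"wy": 0,"wz": 0,"fingers": 1,"x": 24,"y": -0.8,"z": -41.6}])

```text
time: 13.18
tool_pos: [0.5817, 0.1949, 0.1283]
tcp_rot: [0.001, 1.046, 0.0]
wrist_force: [2.3, -1.0, -3.6]
width: 0.33
```

```bash
cat > chk.py <<'E'
from h import *
import sys
tag=sys.argv[1]
c,s=snap('wrist','w'+tag);print(s['time'],s['tool_pos'],s['width'],s['wrist_force'],s['torque'])
M=R.from_rotvec(s['tcp_rot']).as_matrix()
g=s['tool_pos']+M@[.0746,.0003,-.0007]
d=np.array([-.5,.0105,.866]);boss=np.array([.628,.194,.048]);tip=boss+.026*d
r=g-tip;print('axial',r@d,'lateral',r-(r@d)*d,'angle',np.arccos(-M[:,0]@d/np.linalg.norm(d)),'F ax',s['wrist_force']@d)
print(blobs(c,172,4,100,s=120))
snap('scene','s'+tag)
cv2.imwrite(f'pics/s{tag}z.png',cv2.resize(load('s'+tag)['frame'][130:230,330:440,::-1],None,fx=5,fy=5,interpolation=cv2.INTER_CUBIC))
E
python3 chk.py 10
```

```text
13.175 [0.58166674 0.19486448 0.12826267] 0.32999541061107096 [ 2.32320784 -1.01897405 -3.559059  ] [-0.05791047  0.1404941  -0.07744878]
axial -0.007914078369147608 lateral [-0.00051002  0.00101081 -0.00030612] angle 0.011060431516370282 F ax -4.25444824225037
[([320.2, 213.1], [288, 196, 65, 50, 1211]), ([321.7, 333.5], [285, 303, 74, 62, 3647])]
```

View pics/s10z.png

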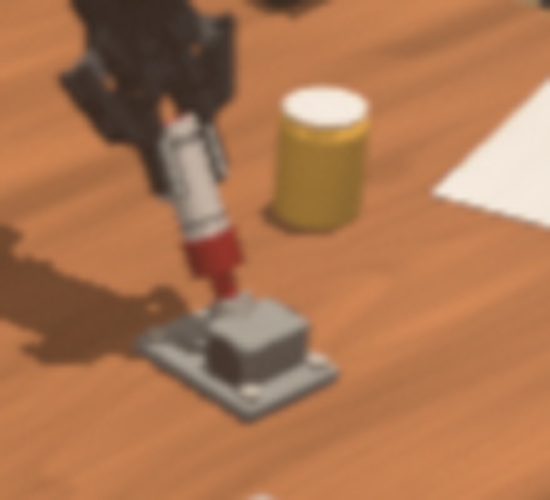

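View pics/w10.png

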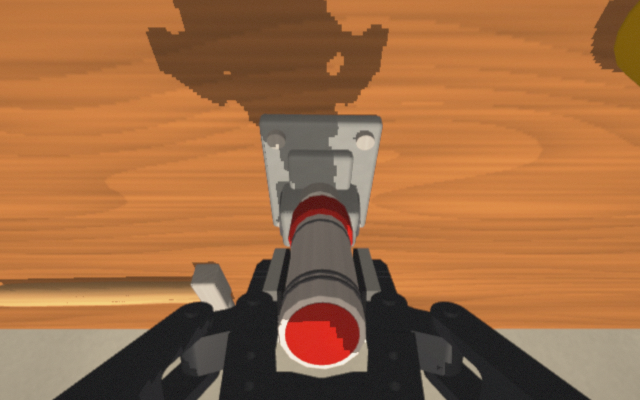

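The socket is over the stud with only small side forces. Next I press in steps.

Request:
play_rows(deltas=[{"wx": 0,"wy": 0,"wz": 0,"fingers": 1,"x": 2.4,"y": -0.5,"z": -3.2},{"wx": 0,"wy": 0,"wz": 0,"fingers": 1,"x": 3.4,"y": -0.6,"z": -5.0},{"wx": 0,"wy": 0,"wz": 0,"fingers": 1,"x": 4.4,"y": -0.6,"z": -6.7},{"wx": 0,"wy": 0,"wz": 0,"fingers": 1,"x": 4.4,"y": -0.6,"z": -6.7}])

```text
time: 13.78
tool_pos: [0.5857, 0.1943, 0.1219]
tcp_rot: [0.001, 1.046, -0.0]
wrist_force: [-4.7, -0.3, 5.1]
width: 0.335
```

```bash
python3 chk.py 11
```

```text
13.775 [0.58569872 0.19431063 0.12192189] 0.3348104531813524 [-4.71729048 -0.25602027  5.13075203] [-0.02141542  0.59341016  0.00256321]
axial -0.015427052651317025 lateral [-0.00025572  0.00051898 -0.00015276] angle 0.010797575050635463 F ax 6.799188288294414
[([320.3, 212.8], [288, 195, 65, 50, 1235]), ([321.7, 333.7], [285, 303, 75, 62, 3639])]
```

Request:
play_rows(deltas=[{"wx": 0,"wy": 0,"wz": 0,"fingers": 1,"x": 1,"y": 0,"z": -1.7},{"wx": 0,"wy": 0,"wz": 0,"fingers": 1,"x": 2,"y": 0,"z": -3.5},{"wx": 0,"wy": 0,"wz": 0,"fingers": 1,"x": 3,"y": 0,"z": -5.2},{"wx": 0,"wy": 0,"wz": 0,"fingers": 1,"x": 4,"y": 0,"z": -6.9},{"wx": 0,"wy": 0,"wz": 0,"fingers": 1,"x": 4.5,"y": 0,"z": -7.8},{"wx": 0,"wy": 0,"wz": 0,"fingers": 1,"x": 4.5,"y": 0,"z": -7.8}])

```text
time: 14.62
tool_pos: [0.5898, 0.1944, 0.1157]
tcp_rot: [0.001, 1.046, -0.001]
wrist_force: [-22.3, -1.4, 26.1]
width: 0.329
```

```bash
python3 chk.py 12
```

```text
14.625 [0.58979954 0.19435401 0.11570485] 0.3294104243617291 [-22.29729175  -1.38911665  26.10879946] [-0.19684857  1.61109327 -0.12696893]
axial -0.02286185396055751 lateral [1.55694691e-04 5.96649390e-04 8.44077654e-05] angle 0.010258387088160804 F ax 33.744280485958186
[([320.3, 212.2], [288, 194, 65, 51, 1254]), ([321.8, 334.2], [285, 304, 75, 62, 3627])]
```

Request:
play_rows(deltas=[{"wx": 0,"wy": 0,"wz": 0,"fingers": 1,"x": -0.4,"y": 0,"z": 0.4},{"wx": 0,"wy": 0,"wz": 0,"fingers": 1,"x": -0.7,"y": 0,"z": 0.6},{"wx": 0,"wy": 0,"wz": 0,"fingers": 1,"x": -0.7,"y": 0,"z": 0.6},{"wx": 0,"wy": 0,"wz": 0,"fingers": 1,"x": -0.7,"y": 0,"z": 0.6}])

```text
time: 15.22
tool_pos: [0.5895, 0.1943, 0.1157]
tcp_rot: [0.001, 1.046, -0.0]
wrist_force: [-15.2, -1.1, 18.1]
width: 0.333
```

```bash
python3 chk.py 13; python3 - <<'E'
from h import *
c,s=snap('top','t13'); print(blobs(c,100,130,20)); print(proj(c,[.6305,-.1685,.134]))
cv2.imwrite('pics/t13z.png',cv2.resize(c['frame'][150:270,200:440,::-1],None,fx=3,fy=3,interpolation=cv2.INTER_CUBIC))
E
```

```text
15.225 [0.58945432 0.19433227 0.11573186] 0.33270397834700016 [-15.19571509  -1.09518038  18.09163448] [-0.17543236  1.05392999 -0.0977472 ]
axial -0.022665795767824366 lateral [-7.64889404e-05  6.02084184e-04 -4.97283431e-05] angle 0.010683348803113495 F ax 23.25371360941982
[([320.4, 212.6], [288, 195, 65, 50, 1253]), ([321.8, 334.0], [285, 303, 75, 63, 3632])]
[([408.6, 202.4], [404, 198, 10, 10, 85]), ([398.0, 213.5], [392, 203, 18, 17, 101])]
[408.24064767 203.03690983]
```

View pics/s13z.png

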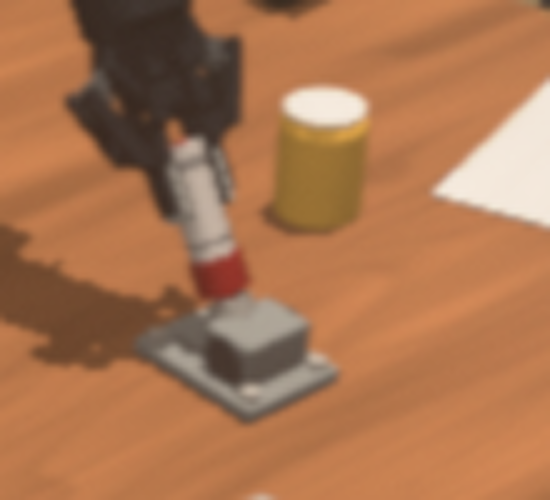

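View pics/w13.png

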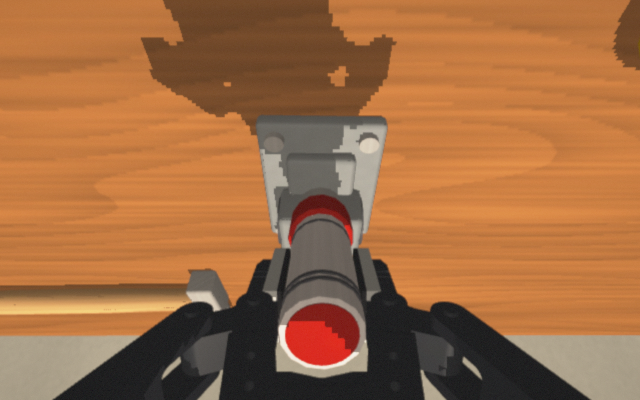

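View pics/t13z.png

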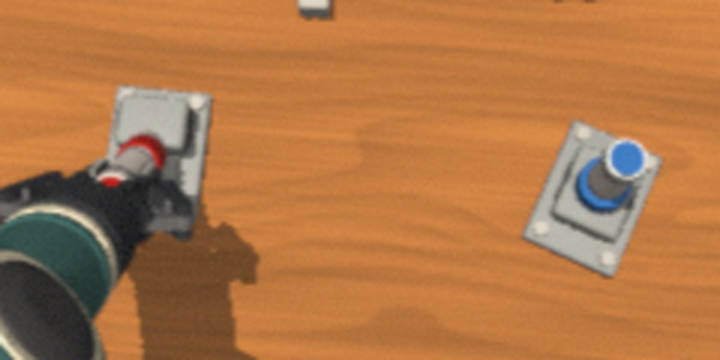

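```bash
python3 -c "
from workcell import finish_job,monitor
print(finish_job());s=monitor.read_state();print(s['time'],s['tool_pos'],s['wrist_force'],s['width'])"
```

```text
the job is handed in; nothing more can be done
None
the job is handed in; nothing more can be done
```

The job is handed in, at about 15.4 s of the 53 s allowed. It reported no verdict.

**Blue:** The greaser is standing on the blue fitting and let go. After I released it, the wrist camera put its top disc at (0.631, -0.168), within about 1 mm of the measured stud axis. The last top view still showed it where a fully seated, upright greaser should appear, to within 1 pixel.

**Red:** The greaser is still gripped at 80 N, about 0.01 rad off the stud's measured axis and 0.6 mm to the side. From first bottom contact it travelled about 7.5 mm. It then hit a hard stop: the force rose to about 34 N, while the spring needs only about 12 N. I eased off to about 23 N and held it there. The arm barely moved back, so the fitting should be fully in.

**Less certain:**
- I could not read the fitting's depth directly; I inferred it from the travel and the hard stop. The mouth ended 22.7 mm past the sprung-out tip position, against 22 mm expected, which is within the calibration error.
- Estimates of the blue and red fitting positions from different views disagreed by 1–2 mm.

The hammer, roller, tin and look-alikes were not touched.

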